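Index the ring reducer's die wheel to the red die

TASK

A ring is to be reduced next: turn the die wheel of the ring reducer until the die with the red colour ring has clicked in exactly under the ram. Do it by pushing the brass pins on the wheel's rim with a fingertip, either way round, without pinching or forcing them. Leave the rings, the hammer and the tin on the bench alone.

Things in the scene. Friction and masses are not known exactly. Their poses are not given: they have to be found in the camera images.
- press: Ring reducer, a grey cast C-frame bolted down. Origin: on the bench, on the wheel's upright axis; z up; +x points from that axis to the column. Base plate: x -70 to 180, y -60 to 60 mm, top 24 mm above the bench. Column: x 120 to 166, y -28 to 28 mm, 210 mm high. The wheel's -x half lies open from above and from the sides; a head (see press_head) overhangs the +x half.
- press_head (a point): Middle of the underside of the press's head, 160 mm above the bench. In the press's frame the head spans x 20 to 166, y -22 to 22, z 160 to 210 mm; on its -y side a lever hub reaches y = -52 mm at x 56 to 94 mm, and the fixed lever leans back from it (+x) and up to 322 mm.
- ram_axis (a point): Point on the ram's axis at the height of the wheel's top face (62 mm above the bench), 44 mm from the wheel's axis along the press's +x. The ram hangs upright below the head, 20 mm thick; its 34 mm wide pusher nose ends 100 mm above the bench. It is fixed.
- red_die (a point): Centre of the mouth of the red-ringed die, in the wheel's top face, 44 mm from the wheel's axis. The wheel: a bright metal disc 132 mm across, faces 40 and 62 mm above the bench, centre nut up to 74 mm; six tapered holes (dies, mouths 16 to 24 mm) 60 degrees apart, each with a 5 mm wide colour ring, anticlockwise from above: red, yellow, white, blue, black, green.
- turning_pins: Six brass pins fixed to the wheel's rim. Origin: on the wheel's axis, 51 mm above the bench; z up; x points to the red die. The pins stick out level and radially, halfway between the dies (30, 90, 150... degrees from x), 10 mm thick with round ends, from the rim at 66 mm to 93 mm from the axis. Below them 22 mm are free above the base plate.
- die_wheel (a joint): Wheel angle in rad, growing anticlockwise from above; 0 (or a whole turn) with the red die under the ram. Turns either way, no end stops. A spring ball clicks it in every 60 degrees, at each die: let go less than 30 degrees from a click it springs back, pushed farther it snaps ahead to the next. It may start balanced midway between two clicks. Pushing a pin takes about 1 to 6 N.
- tin: Open blue tin, 72 mm across and 75 mm high, standing loose on the bench. Origin: centre of its underside. To be left alone.
- gold_ring: Yellow metal ring, 23 mm across and 7 mm high, lying flat and loose on the bench. Origin: centre of its underside. To be left alone.
- silver_ring: Steel-grey ring, 21 mm across and 5 mm high, lying flat and loose on the bench. Origin: centre of its underside. To be left alone.
- hammer: Hammer with a wooden handle, 220 mm long along its x axis, about 26 mm high, lying loose on the bench. Origin: below the middle of its length, at bench level. To be left alone.

How it is judged:
On the way, in this order (a step that is already met when the one before it is completed fails the run):
1. a finger pushes on a turning pin (contact force between the fingers and turning_pins above 0.5 N), for 0.02 s.
2. the red die is under the ram (horizontal distance between red_die and ram_axis below 0.004 m), for 0.2 s.
At the end, for the whole second after the job is handed in: The red die's centre is within 4 mm of the ram's axis (level distance) and the wheel is at rest; the tin (upright), both rings and the hammer are within 20 mm of where they were (horizontal distance between red_die and ram_axis below 0.004 m and velocity of joint die_wheel between -0.05 and 0.05 rad/s and distance of each of tin, gold_ring, silver_ring, hammer from where it was at the start of the episode below 0.02 m and angle between tin's own z axis and vertical below 0.2 rad); the robot touches nothing.
It fails at once if a pin is pinched or forced: more than 35 N between the fingers and the pins (contact force between the fingers and turning_pins above 35 N).
It fails at once if the tin, a ring or the hammer is shoved or lifted, 20 mm or more from its place (distance of any of tin, gold_ring, silver_ring, hammer from where it was at the start of the episode above 0.02 m).
It also fails if it takes over 56 s, if anything falls off the work surface, if the arm or the gripper's body presses on something with over 40 N, if the wrist force passes 120 N, or if a joint passes its speed limit or range.

ROBOT

A 6-joint arm with a two-finger parallel gripper is mounted at the origin on the work surface. World frame = base frame: x ahead of the robot, y to its left, z up, the work surface at z = 0. Lengths are in m, angles in rad, forces in N, time in s.
With the tool pointing down it reaches from about 0.3 to 0.75 m from the base axis. Payload 8.5 kg.
Tool frame: the origin (TCP) lies midway between the tips of the shut fingers; the grasp point (between the pads) lies 19 mm behind it (env.pinch_z is the distance from the TCP to the grasp point, in m); z points along the fingers, y is the line along which they close (so a half turn about z gives the same grasp; the last joint's range is limited). The gripper opens to 85 mm and grips with 20 to 120 N. Pads are 22 mm wide; open, the fingers measure 114 mm over their backs; the gripper's body (76 mm by 85 mm) begins 54 mm behind the grasp point. The pads swing forward as they close: fully open they stand 13 mm farther back than shut.
Start: joints at [0.904, 0.381, 1.297, -0, 1.464, -0.215], TCP at [0.24, 0.495, 0.231] pointing down, gripper open.
Joint ranges: [-3.11, 3.11], [-0.89, 2.33], [0.22, 2.48], [-1.42, 4.56], [0.17, 2.85], [-2.88, 2.88]. Speed limits (rad/s): [2.39, 2.39, 3.14, 3.14, 3.14, 3.14].

INTERFACE

Orientations are given as a unit quaternion [x, y, z, w].
In Python, from plant import env, optics gives the robot as it stands.
- The arm moves only by the shell command python3 -m handwheel 'ROWS' [FORCE]. ROWS is JSON, a list of rows, each an object of numbers: "fingers": the opening, from 0 (shut) to 1 (fully open); "dx", "dy", "dz": the shift along the tool's x, y, z in cm; "wx", "wy", "wz": the turn, a rotation vector about the tool's x, y, z in rad. In form: [{"fingers": .., "dx": .., "dy": .., "dz": .., "wx": .., "wy": .., "wz": ..}, ...]. A call has 1 to 10 rows; each row is the pose to reach, as a shift and turn from the pose commanded when the call began, along the tool's axes at that moment; what a row does not reach only later rows make up. A row lasts 1/8 s, in which the tool goes at most 62.5 mm and 10.7 degrees, less where a joint would pass 70% of its speed; a pose out of reach is approached as far as the arm can. A call with a gripper value outside its range is refused whole. The fingers move at their own pace and stop on an object; FORCE is the grip in N (left out, the last holds). Time passes only in rows, so rows that repeat a pose let the fingers close. It gives the time, the measured TCP pose, the force, the opening and the grip force at its end, in the units of the state.
- env.get_state(): the state, without advancing time (a new reading comes with each control period).
- optics.read_camera(name): name is "side" or "top"; returns a dict with "color" (480x640x3 uint8, red, green, blue), "fov_y" (degrees; the focal length in pixels is half the picture's height over the tangent of half this angle, whatever the lens; pixels are square), "cx", "cy" (the principal point, pixels), "extrinsics" (4x4, takes a point from world to camera coordinates). Camera axes: x right, y down, z forward; pixel columns grow to the right and rows downward; lengths in m; the calibration is good to about 2 mm. A picture is of the moment at which its call begins. There is no depth.
- env.job_done(): hands the job in; it is judged then, once.
Trained networks look in a picture, given as the dict that the camera call returned (one of the last four; its "shot" number tells which), for a name from the list of things; names that differ only in an ending like _2 or _b are one class to them, and where a whole thing is asked for, a point or a joint stands for the part that bears it (a point fixed in the world has none). Each returns a list of dicts, best first, with "p" (0 to 1); they miss things now and then, are a little off and sometimes report something else, mostly with a low value. They report only what shows in the picture. A call takes as long as a camera call.
- optics.silhouettes(picture, label): "mask" (480x640 bool, what is visible of it) and "bbox" ([left, top, right, bottom] in pixels, round what is visible of it).
The state is a dict: "t": time; "joint_positions": joint angles; "dq": joint speeds; "joint_torque": joint torques, N m; "ee_pos": TCP position; "ee_rot": TCP orientation; "force": force on the tool from outside, world axes, zero at the start; "ft_torque": the same for the moment, N m; "finger_gap": finger opening in m; "grasp_force": force on a finger pad.
Only numpy, scipy, OpenCV 4.12 (cv2) and the standard library are available. Lean on these libraries where they do the work, as an engineer would, in place of code of your own. Each camera call takes 0.05 s, during which the arm holds its last target. There are 200 camera calls.

## Working session

There is one attempt and no reset: what is moved stays moved. The work goes in short steps, Python scripts to look and compute and a shell command to move; the robot and the scene stay as the last step left them, time stands still between calls to the robot, and variables do not carry over. Pictures are saved under pics/ and viewed, at most 10 in all, crops included, and the job is handed in when it is done.

```bash
mkdir -p pics
python3 - <<'E'
from plant import env, optics
import cv2,numpy as np
for n in("top","side"):
    p=optics.read_camera(n); cv2.imwrite(f"pics/{n}0.png",p["color"][:,:,::-1])
    print(n,p["fov_y"],p["cx"],p["cy"],np.round(p["extrinsics"],4).tolist())
    for l in("press","turning_pins","red_die","tin","hammer","gold_ring","silver_ring"):
        for d in optics.silhouettes(p,l)[:2]:
            ys,xs=np.nonzero(d["mask"]); print(l,round(d["p"],2),d["bbox"],xs.mean().round(1),ys.mean().round(1))
s=env.get_state();print(s["t"],s["ee_pos"],s["ee_rot"])
E
```

```text
top 53.094163338021126 316.62569309085706 237.00855475873132 [[0.0212, -0.9997, 0.0124, 0.0253], [-0.9889, -0.0228, -0.1468, 0.5993], [0.147, -0.0092, -0.9891, 0.9206], [0.0, 0.0, 0.0, 1.0]]
press 0.74 [291.4, 193.1, 427.7, 288.4] 353.8 242.8
turning_pins 0.6 [345.7, 197.2, 424.1, 287.7] 390.5 249.7
red_die 0.96 [345.3, 196.3, 427.9, 289.9] 390.6 245.0
tin 0.72 [344.2, 120.9, 375.7, 160.2] 358.8 138.3
hammer 0.89 [330.5, 291.6, 415.7, 393.1] 373.6 346.6
gold_ring 0.62 [459.0, 222.1, 466.4, 227.2] 464.2 223.5
gold_ring 0.21 [344.1, 198.0, 429.3, 290.1] 391.1 245.4
side 54.03004537049879 322.00817657993434 242.2023543239579 [[0.8121, -0.5831, -0.0188, -0.4532], [-0.3856, -0.5123, -0.7674, 0.3127], [0.4379, 0.6305, -0.6409, 0.5345], [0.0, 0.0, 0.0, 1.0]]
press 0.92 [271.6, 91.4, 437.1, 378.7] 347.4 265.1
press 0.67 [473.1, 387.5, 488.9, 404.8] 481.6 393.7
turning_pins 0.57 [319.8, 268.8, 440.5, 358.7] 378.2 321.3
red_die 0.97 [316.4, 270.7, 439.9, 360.7] 376.6 309.6
tin 0.89 [426.4, 214.0, 472.9, 268.1] 448.3 238.6
hammer 0.75 [181.0, 352.8, 352.6, 418.2] 253.7 387.7
hammer 0.53 [313.6, 270.5, 441.2, 359.0] 377.1 309.8
gold_ring 0.45 [478.0, 387.9, 490.9, 400.4] 482.0 394.0
silver_ring 0.48 [420.9, 410.4, 433.6, 426.1] 428.4 417.3
0.8 [0.24009722 0.49478201 0.23131024] [ 2.23984131e-01  9.74592791e-01 -2.80879039e-05 -8.94288668e-06]
```

Run:
```python
import cv2
a=cv2.imread("pics/top0.png")[100:400,280:480];b=cv2.imread("pics/side0.png")[80:430,170:500]
a=cv2.resize(a,(400,600),interpolation=cv2.INTER_CUBIC);b=cv2.resize(b,(400,424),interpolation=cv2.INTER_CUBIC)
b=cv2.copyMakeBorder(b,0,176,0,0,0)
cv2.imwrite("pics/c0.png",cv2.hconcat([a,b]))
```

```text
(no output)
```

View pics/c0.png

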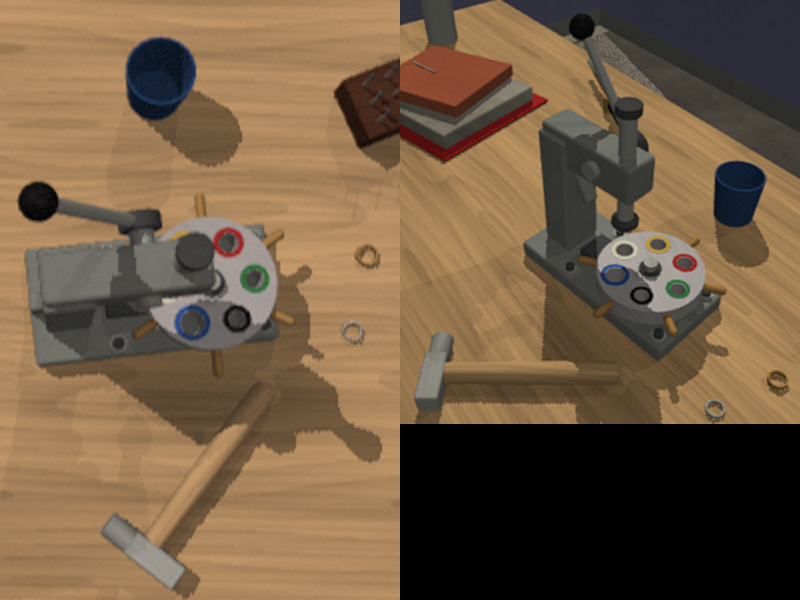

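The top view shows the wheel around px (389,240), with red at (394,221) and the column to image left. The side view shows all six dies, with red at (404,297). Next I fit the wheel and press poses.

```bash
cat > h.py <<'E'
import numpy as np,cv2
from scipy.optimize import least_squares
def K(p):
    f=240/np.tan(np.radians(p["fov_y"]/2)); return np.array([[f,0,p["cx"]],[0,f,p["cy"]],[0,0,1]])
def proj(p,X):
    X=np.atleast_2d(X);E=p["extrinsics"];c=(K(p)@(E[:3,:3]@X.T+E[:3,3:])).T;return c[:,:2]/c[:,2:]
def ray(p,uv,z):
    E=p["extrinsics"];R=E[:3,:3];o=-R.T@E[:3,3];d=R.T@np.linalg.inv(K(p))@[*uv,1];return o+d*(z-o[2])/d[2]
def P(c,yaw,X):
    X=np.atleast_2d(X);C,S=np.cos(yaw),np.sin(yaw);return np.c_[c[0]+C*X[:,0]-S*X[:,1],c[1]+S*X[:,0]+C*X[:,1],X[:,2]]
E
python3 - <<'E'
from plant import env,optics
from h import *
T=optics.read_camera("top");S=optics.read_camera("side")
top={0:(394.5,221),5:(407,239.5),4:(398.5,259.5),3:(376,261)}
side={0:(404.3,297),1:(382,281.3),2:(355.6,286.3),3:(347.4,306.9),4:(369.7,323.4),5:(399.4,318.4)}
pts=[(i,ray(p,uv,.062)) for p,d in((T,top),(S,side)) for i,uv in d.items()]
def r(v): return np.concatenate([(v[:2]+.044*np.array([np.cos(v[2]+i*np.pi/3),np.sin(v[2]+i*np.pi/3)])-x[:2]) for i,x in pts])
m=least_squares(r,[.4,0,0]);v=m.x;print("wheel",v,np.degrees(v[2]),"res mm",np.round(m.fun*1000,1))
# press yaw: search by column/base mask overlap in both views
best=[]
masks=[(p,[d for d in optics.silhouettes(p,"press")][0]["mask"]) for p in(T,S)]
def box(x0,x1,y0,y1,z0,z1): return np.array([[x,y,z] for x in(x0,x1) for y in(y0,y1) for z in(z0,z1)])/1000
for a in np.radians(np.arange(0,360,2)):
    s=0
    for p,m in masks:
        I=np.zeros((480,640),np.uint8)
        for b in(box(-70,180,-60,60,0,24),box(120,166,-28,28,0,210),box(20,166,-22,22,160,210)):
            cv2.fillConvexPoly(I,cv2.convexHull(proj(p,P(v[:2],a,b)).astype(np.float32)).astype(int),1)
        c=np.zeros((480,640),np.uint8);cv2.fillConvexPoly(c,cv2.convexHull(proj(p,P(v[:2],0,np.array([[.066*np.cos(t),.066*np.sin(t),.062] for t in np.arange(0,6.3,.1)]))).astype(np.float32)).astype(int),1)
        k=c==0; I=I>0;s+=(I&m&k).sum()/((I|m)&k).sum()
    best.append((s,np.degrees(a)))
best.sort(reverse=True);print(best[:5])
yaw=np.radians(best[0][1])
for n,p in(("top",T),("side",S)):
    im=p["color"][:,:,::-1].copy()
    for b in(box(-70,180,-60,60,24,24.1),box(20,166,-22,22,160,210)):
        cv2.polylines(im,[cv2.convexHull(proj(p,P(v[:2],yaw,b)).astype(np.float32)).astype(int)],True,(0,255,0),1)
    for i in range(6):
        a=v[2]+np.pi/6+i*np.pi/3
        q=proj(p,[[v[0]+R*np.cos(a),v[1]+R*np.sin(a),.051] for R in(.066,.093)]).astype(int);cv2.line(im,q[0],q[1],(255,0,255),1)
    cv2.imwrite(f"pics/o{n}.png",cv2.resize(im[80:400,260:500],(400,533)))
cv2.imwrite("pics/o.png",cv2.hconcat([cv2.imread("pics/otop.png"),cv2.imread("pics/oside.png")]))
for n,l in(("top","tin"),("top","hammer"),("top","gold_ring"),("side","silver_ring"),("side","gold_ring")):
    p=T if n=="top" else S
    d=optics.silhouettes(p,l)
    if d: b=d[0]["bbox"];print(l,ray(p,((b[0]+b[2])/2,(b[1]+b[3])/2),.03 if l=="tin" else .005).round(3))
E
```

```text
wheel [ 0.58953148 -0.09631863 -0.40821998] -23.389281881458757 res mm [-1.7  1.3 -0.5 -0.4 -0.8  0.1 -2.  -0.3  1.9 -0.   1.4 -0.9  0.2  0.7
  0.8  0.1 -0.1 -0.5  0.7  0. ]
[(np.float64(1.5739736825539803), np.float64(98.0)), (np.float64(1.5511500280213288), np.float64(96.00000000000001)), (np.float64(1.5335161409592746), np.float64(100.0)), (np.float64(1.4772202776886996), np.float64(94.0)), (np.float64(1.4549254409016497), np.float64(102.0))]
tin [ 0.808 -0.047  0.03 ]
hammer [ 0.396 -0.083  0.005]
gold_ring [ 0.625 -0.276  0.005]
```

View pics/o.png

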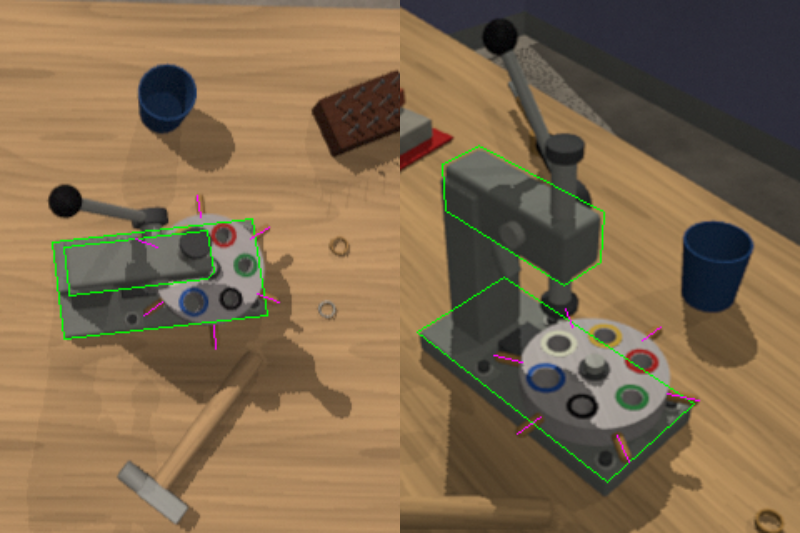

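Red sits at world −23.4° and the press yaw is about 97°, so the wheel needs +120° (two clicks) anticlockwise. The plan is to put the shut fingers behind the pin on the robot side (world 187°) and sweep it round in one arc. First I move above the entry point at (0.503, −0.078).

```bash
python3 -m handwheel '[{"fingers":0,"dx":-48.7,"dy":-40.1,"dz":0,"wz":-0.567},{"fingers":0,"dx":-48.7,"dy":-40.1,"dz":0,"wz":-0.567},{"fingers":0,"dx":-48.7,"dy":-40.1,"dz":0,"wz":-0.567},{"fingers":0,"dx":-48.7,"dy":-40.1,"dz":0,"wz":-0.567},{"fingers":0,"dx":-48.7,"dy":-40.1,"dz":0,"wz":-0.567},{"fingers":0,"dx":-48.7,"dy":-40.1,"dz":0,"wz":-0.567},{"fingers":0,"dx":-48.7,"dy":-40.1,"dz":0,"wz":-0.567},{"fingers":0,"dx":-48.7,"dy":-40.1,"dz":0,"wz":-0.567},{"fingers":0,"dx":-48.7,"dy":-40.1,"dz":0,"wz":-0.567},{"fingers":0,"dx":-48.7,"dy":-40.1,"dz":0,"wz":-0.567}]' 20
python3 - <<'E'
from plant import env
from h import *
from scipy.spatial.transform import Rotation as R
s=env.get_state();r=R.from_quat(s["ee_rot"]);print(s["ee_pos"],s["finger_gap"],r.as_matrix().round(3).tolist(),(100*r.inv().apply(np.array([.503,-.078,.231])-s["ee_pos"])).round(2))
E
```

```text
[0.24011767 0.49478383 0.23131248] 0.08541551544541061 [[-0.9, 0.437, 0.0], [0.437, 0.9, -0.0], [-0.0, -0.0, -1.0]] [-4.866e+01 -4.005e+01  3.000e-02]$[0]: bad value
```

```bash
python3 -m handwheel '[{"fingers":0,"dx":-6,"dy":-5,"dz":0,"wx":0,"wy":0,"wz":-0.15}]' 20; python3 -m handwheel --help | head -30
```

```text
t: 1.38
ee_pos: [0.2654, 0.4389, 0.2309]
ee_rot: [0.147, 0.989, 0.0, 0.0]
force: [0.5, -1.5, 0.1]
finger_gap: 0.07
grasp_force: 0.0invalid input: not JSON, or not a number
```

```bash
python3 -m handwheel '[{"fingers":0,"dx":-37,"dy":-41,"dz":0,"wx":0,"wy":0,"wz":-0.417},{"fingers":0,"dx":-37,"dy":-41,"dz":0,"wx":0,"wy":0,"wz":-0.417},{"fingers":0,"dx":-37,"dy":-41,"dz":0,"wx":0,"wy":0,"wz":-0.417},{"fingers":0,"dx":-37,"dy":-41,"dz":0,"wx":0,"wy":0,"wz":-0.417},{"fingers":0,"dx":-37,"dy":-41,"dz":0,"wx":0,"wy":0,"wz":-0.417},{"fingers":0,"dx":-37,"dy":-41,"dz":0,"wx":0,"wy":0,"wz":-0.417},{"fingers":0,"dx":-37,"dy":-41,"dz":0,"wx":0,"wy":0,"wz":-0.417},{"fingers":0,"dx":-37,"dy":-41,"dz":0,"wx":0,"wy":0,"wz":-0.417},{"fingers":0,"dx":-37,"dy":-41,"dz":0,"wx":0,"wy":0,"wz":-0.417},{"fingers":0,"dx":-37,"dy":-41,"dz":0,"wx":0,"wy":0,"wz":-0.417}]' 20
cat > st.py <<'E'
from plant import env
from h import *
from scipy.spatial.transform import Rotation as R
s=env.get_state();r=R.from_quat(s["ee_rot"]);print(s["t"],s["ee_pos"].round(4),s["finger_gap"],r.as_matrix().round(3).tolist(),(100*r.inv().apply(np.array([.503,-.078,.043])-s["ee_pos"])).round(2),s["joint_positions"].round(2))
E
python3 st.py
```

```text
t: 2.62
ee_pos: [0.4983, -0.0669, 0.2308]
ee_rot: [-0.055, 0.998, -0.0, -0.0]
force: [-0.1, 0.8, -0.1]
finger_gap: -0.0002
grasp_force: 0.0
2.625 [ 0.4983 -0.0669  0.2308] -0.0001906289270085328 [[-0.994, -0.111, -0.0], [-0.111, 0.994, -0.0], [0.0, -0.0, -1.0]] [-0.35 -1.14 18.78] [-0.37  0.3   1.43 -0.    1.42 -2.05]
```

```bash
python3 -m handwheel '[{"fingers":0,"dx":0,"dy":0,"dz":0,"wx":0,"wy":0,"wz":0},{"fingers":0,"dx":0,"dy":0,"dz":6,"wx":0,"wy":0,"wz":0},{"fingers":0,"dx":0,"dy":0,"dz":12,"wx":0,"wy":0,"wz":0},{"fingers":0,"dx":0,"dy":0,"dz":12,"wx":0,"wy":0,"wz":0},{"fingers":0,"dx":0,"dy":0,"dz":12,"wx":0,"wy":0,"wz":0}]' 20;  python3 st.py
python3 - <<'E'
from plant import env,optics
import cv2
a=optics.read_camera("top")["color"][120:360,260:500,::-1];b=optics.read_camera("side")["color"][120:400,240:520,::-1]
cv2.imwrite("pics/d.png",cv2.hconcat([cv2.resize(a,(400,400)),cv2.resize(b,(400,400))]))
E
```

```text
t: 3.25
ee_pos: [0.4982, -0.0632, 0.1136]
ee_rot: [-0.058, 0.998, -0.001, 0.001]
force: [-0.3, 0.1, 0.5]
finger_gap: 0.0002
grasp_force: 0.0
3.25 [ 0.4982 -0.0632  0.1136] 0.00021117136840493158 [[-0.993, -0.116, 0.003], [-0.116, 0.993, -0.001], [-0.003, -0.001, -1.0]] [-0.28 -1.52  7.06] [-0.36  0.42  1.61  0.    1.1  -2.05]
```

View pics/d.png

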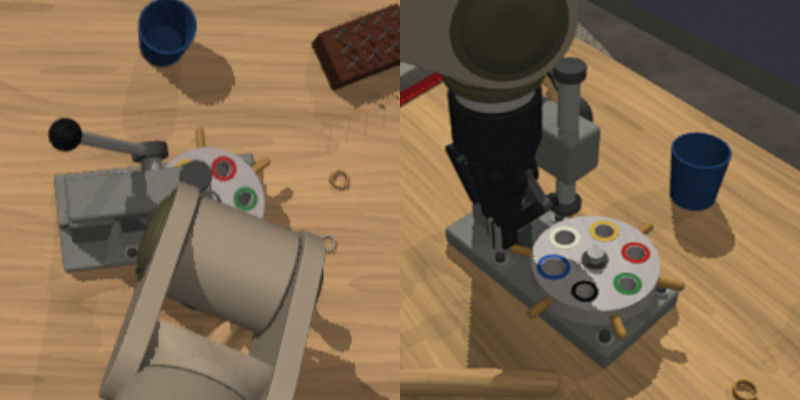

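The shut fingers hang behind the near pin (about (545,250) in the side crop) and clear of head and column. I descend with a small shift back onto the planned entry.

```bash
python3 -m handwheel '[{"fingers":0,"dx":0,"dy":-1.0,"dz":0,"wx":0,"wy":0,"wz":0},{"fingers":0,"dx":0,"dy":-1.0,"dz":2,"wx":0,"wy":0,"wz":0},{"fingers":0,"dx":0,"dy":-1.0,"dz":4,"wx":0,"wy":0,"wz":0},{"fingers":0,"dx":0,"dy":-1.0,"dz":6,"wx":0,"wy":0,"wz":0},{"fingers":0,"dx":0,"dy":-1.0,"dz":7,"wx":0,"wy":0,"wz":0},{"fingers":0,"dx":0,"dy":-1.0,"dz":7,"wx":0,"wy":0,"wz":0},{"fingers":0,"dx":0,"dy":-1.0,"dz":7,"wx":0,"wy":0,"wz":0}]' 20;  python3 st.py
python3 - <<'E'
from plant import env
from h import *
from scipy.spatial.transform import Rotation as R
s=env.get_state();p=s["ee_pos"];r=R.from_quat(s["ee_rot"])
c=np.array([.5895,-.0963]);d=p[:2]-c;print("R",np.hypot(*d),"ang",np.degrees(np.arctan2(d[1],d[0]))%360)
for a in range(170,306,6):
    t=np.radians(a);q=np.array([c[0]+.087*np.cos(t),c[1]+.087*np.sin(t),.043]);print(a,(100*r.inv().apply(q-p)).round(2))
E
```

```text
t: 4.22
ee_pos: [0.4989, -0.0738, 0.0421]
ee_rot: [-0.058, 0.998, -0.0, 0.001]
force: [-0.3, -0.3, 0.1]
finger_gap: -0.0
grasp_force: 0.0
4.225 [ 0.4989 -0.0738  0.0421] -4.897972510495717e-05 [[-0.993, -0.115, 0.001], [-0.115, 0.993, -0.001], [-0.001, -0.001, -1.0]] [-0.36 -0.46 -0.09] [-0.38  0.53  1.69 -0.    0.92 -2.07]
R 0.09339035933214246 ang 166.07587477046167
170 [-0.41 -0.79 -0.09]
176 [-0.19 -1.67 -0.09]
182 [-0.07 -2.58 -0.09]
188 [-0.05 -3.49 -0.09]
194 [-0.12 -4.39 -0.09]
200 [-0.28 -5.29 -0.09]
206 [-0.54 -6.16 -0.09]
212 [-0.89 -7.01 -0.08]
218 [-1.32 -7.81 -0.08]
224 [-1.84 -8.56 -0.08]
230 [-2.43 -9.25 -0.08]
236 [-3.08 -9.88 -0.08]
242 [ -3.81 -10.44  -0.08]
248 [ -4.58 -10.91  -0.08]
254 [ -5.4  -11.31  -0.08]
260 [ -6.26 -11.61  -0.07]
266 [ -7.15 -11.83  -0.07]
272 [ -8.05 -11.95  -0.07]
278 [ -8.96 -11.97  -0.07]
284 [ -9.87 -11.9   -0.07]
290 [-10.76 -11.74  -0.07]
296 [-11.64 -11.48  -0.07]
302 [-12.48 -11.13  -0.07]
```

```bash
python3 -m handwheel '[{"fingers":0,"dx":-0.4,"dy":-0.8,"dz":0,"wx":0,"wy":0,"wz":0},{"fingers":0,"dx":-0.2,"dy":-1.7,"dz":0,"wx":0,"wy":0,"wz":0},{"fingers":0,"dx":-0.1,"dy":-2.6,"dz":0,"wx":0,"wy":0,"wz":0},{"fingers":0,"dx":-0.1,"dy":-3.5,"dz":0,"wx":0,"wy":0,"wz":0},{"fingers":0,"dx":-0.1,"dy":-4.4,"dz":0,"wx":0,"wy":0,"wz":0},{"fingers":0,"dx":-0.3,"dy":-5.3,"dz":0,"wx":0,"wy":0,"wz":0},{"fingers":0,"dx":-0.5,"dy":-6.2,"dz":0,"wx":0,"wy":0,"wz":0},{"fingers":0,"dx":-0.9,"dy":-7.0,"dz":0,"wx":0,"wy":0,"wz":0},{"fingers":0,"dx":-1.3,"dy":-7.8,"dz":0,"wx":0,"wy":0,"wz":0},{"fingers":0,"dx":-1.8,"dy":-8.6,"dz":0,"wx":0,"wy":0,"wz":0}]' 20
cat > n.py <<'E'
from plant import env,optics
from h import *
from scipy.spatial.transform import Rotation as R
s=env.get_state();p=s["ee_pos"];r=R.from_quat(s["ee_rot"])
c=np.array([.5895,-.0963]);d=p[:2]-c;A=np.degrees(np.arctan2(d[1],d[0]))%360;print("R",np.hypot(*d),"ang",A)
for a in np.arange(A+4,306,6):
    t=np.radians(a);q=np.array([c[0]+.087*np.cos(t),c[1]+.087*np.sin(t),.043]);print(a.round(),(100*r.inv().apply(q-p)).round(2))
a=optics.read_camera("top")["color"][120:360,260:500,::-1];b=optics.read_camera("side")["color"][120:400,240:520,::-1]
import sys
cv2.imwrite(sys.argv[1],cv2.hconcat([cv2.resize(a,(400,400)),cv2.resize(b,(400,400))]))
E
python3 n.py pics/e.png
```

```text
t: 5.48
ee_pos: [0.5266, -0.1575, 0.0413]
ee_rot: [-0.058, 0.998, -0.0, 0.0]
force: [-0.8, -0.1, 0.4]
finger_gap: -0.0002
grasp_force: 0.0
R 0.08778874365471771 ang 224.23436250364506
228.0 [-0.45 -0.42 -0.17]
234.0 [-1.09 -1.07 -0.17]
240.0 [-1.79 -1.65 -0.17]
246.0 [-2.55 -2.15 -0.17]
252.0 [-3.36 -2.56 -0.17]
258.0 [-4.21 -2.9  -0.17]
264.0 [-5.09 -3.14 -0.16]
270.0 [-5.99 -3.29 -0.16]
276.0 [-6.9  -3.34 -0.16]
282.0 [-7.81 -3.3  -0.16]
288.0 [-8.71 -3.16 -0.16]
294.0 [-9.59 -2.93 -0.16]
300.0 [-10.44  -2.61  -0.16]
```

View pics/e.png

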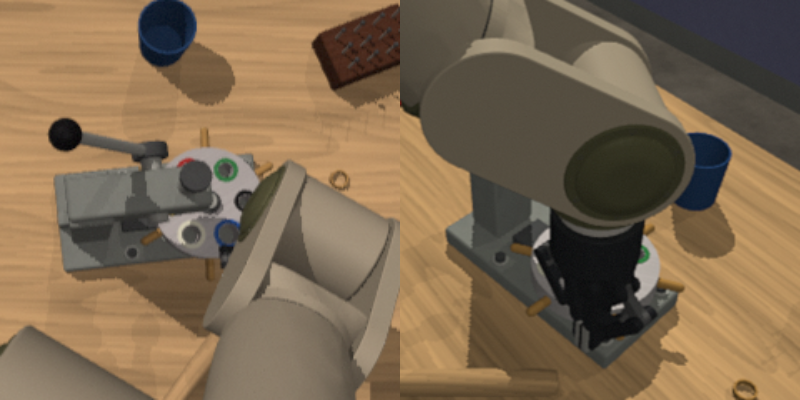

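The wheel is now one click on: green is at (225,168) where red was, and red is by the head at (185,162). I continue the arc to about 280°.

```bash
python3 -m handwheel '[{"fingers":0,"dx":-0.5,"dy":-0.4,"dz":0,"wx":0,"wy":0,"wz":0},{"fingers":0,"dx":-1.1,"dy":-1.1,"dz":0,"wx":0,"wy":0,"wz":0},{"fingers":0,"dx":-1.8,"dy":-1.7,"dz":0,"wx":0,"wy":0,"wz":0},{"fingers":0,"dx":-2.6,"dy":-2.2,"dz":0,"wx":0,"wy":0,"wz":0},{"fingers":0,"dx":-3.4,"dy":-2.6,"dz":0,"wx":0,"wy":0,"wz":0},{"fingers":0,"dx":-4.2,"dy":-2.9,"dz":0,"wx":0,"wy":0,"wz":0},{"fingers":0,"dx":-5.1,"dy":-3.1,"dz":0,"wx":0,"wy":0,"wz":0},{"fingers":0,"dx":-6.0,"dy":-3.3,"dz":0,"wx":0,"wy":0,"wz":0},{"fingers":0,"dx":-6.9,"dy":-3.3,"dz":0,"wx":0,"wy":0,"wz":0},{"fingers":0,"dx":-7.5,"dy":-3.3,"dz":0,"wx":0,"wy":0,"wz":0}]' 20
python3 n.py pics/f.png
```

```text
t: 6.82
ee_pos: [0.6054, -0.1811, 0.0415]
ee_rot: [-0.058, 0.998, -0.0, 0.001]
force: [0.6, 0.1, 0.8]
finger_gap: 0.0005
grasp_force: 0.0
R 0.08627782138221947 ang 280.6218842581999
285.0 [-0.61 -0.01 -0.15]
291.0 [-1.5   0.17 -0.15]
297.0 [-2.37  0.43 -0.15]
303.0 [-3.21  0.79 -0.15]
```

View pics/f.png

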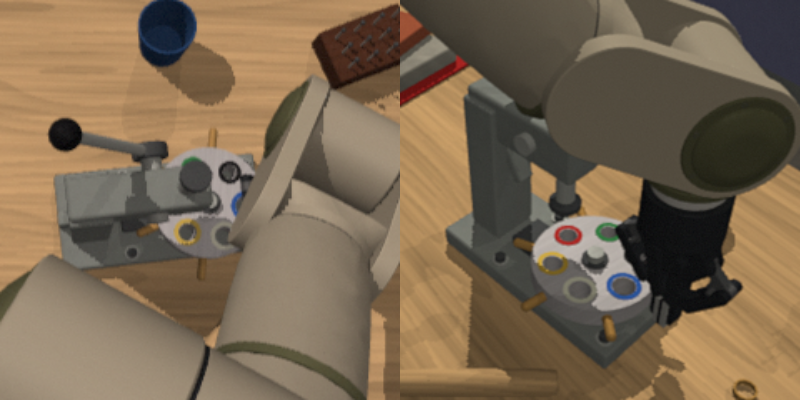

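Red in the side view is now near (568,235), where white was at the start, i.e. under the ram (it may still be settling). I back off the pin and retract upwards.

```bash
python3 -m handwheel '[{"fingers":0,"dx":0.6,"dy":-0.6,"dz":0,"wx":0,"wy":0,"wz":0},{"fingers":0,"dx":0.6,"dy":-0.6,"dz":0,"wx":0,"wy":0,"wz":0},{"fingers":0,"dx":0.6,"dy":-0.6,"dz":-6,"wx":0,"wy":0,"wz":0},{"fingers":0,"dx":0.6,"dy":-0.6,"dz":-12,"wx":0,"wy":0,"wz":0},{"fingers":0,"dx":0.6,"dy":-0.6,"dz":-18,"wx":0,"wy":0,"wz":0},{"fingers":0,"dx":0.6,"dy":-6,"dz":-18,"wx":0,"wy":0,"wz":0},{"fingers":0,"dx":0.6,"dy":-12,"dz":-18,"wx":0,"wy":0,"wz":0},{"fingers":0,"dx":0.6,"dy":-16,"dz":-18,"wx":0,"wy":0,"wz":0},{"fingers":0,"dx":0.6,"dy":-16,"dz":-18,"wx":0,"wy":0,"wz":0},{"fingers":0,"dx":0.6,"dy":-16,"dz":-18,"wx":0,"wy":0,"wz":0}]' 20
python3 n.py pics/g.png
```

```text
t: 8.18
ee_pos: [0.6167, -0.3402, 0.2213]
ee_rot: [-0.058, 0.998, 0.0, -0.0]
force: [0.1, 0.6, -0.5]
finger_gap: -0.0002
grasp_force: 0.0
R 0.2454523104652752 ang 276.371915200894
280.0 [-0.67 15.85 17.84]
286.0 [-1.58 15.96 17.84]
292.0 [-2.46 16.16 17.84]
298.0 [-3.33 16.46 17.84]
304.0 [-4.15 16.84 17.84]
```

View pics/g.png

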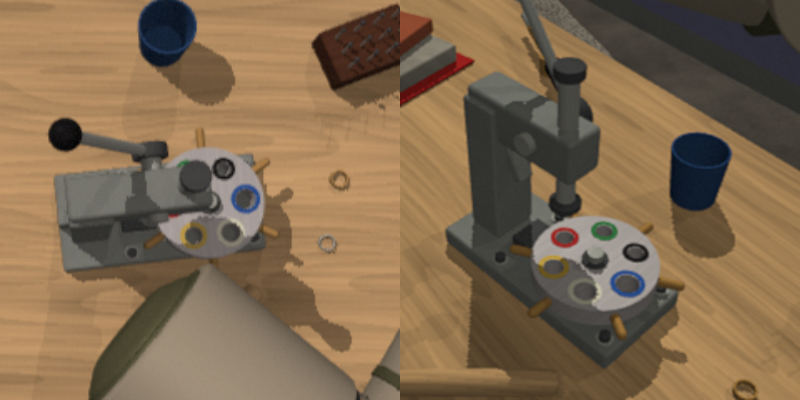

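Red now sits at (565,237), which is exactly where the white die was at the start and directly beneath the ram. The pins are back in their original positions, and the tin, the hammer handle and the rings are unmoved, so I hand in.

```bash
python3 -c "
from plant import env
print(env.job_done())"
```

```text
the job is handed in; nothing more can be done
None
```

I turned the wheel two clicks anticlockwise by pushing one pin, which put the red die under the ram in the final picture; the arm is clear, the loose items look unmoved, and the job is handed in (no verdict was returned).

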